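# Refit the cone of the citrus press and hold it down

## Task

The citrus press has just been washed and is unplugged: pick up the yellow squeezing cone, set it on the red drive spindle of the press turned so that the splines mesh, and let it slide fully home on the spindle's black flange. Then push the cone down against the start spring to the bottom of its travel and finish like that, still gripping the cone by its orange ribs and keeping it pressed down while I check the switch. Leave the strainer bowl, the glass and the mug as they are.

Things in the scene. Friction and masses are not known exactly. Their poses are not given: they have to be found in the camera images.
- press: electric citrus press without its bowl: round white housing 133 mm across, 62 mm high, with a 38 mm wide neck up to 74 mm. It stands firmly on the worktop and cannot be moved. Origin at the centre of its underside, z up. The drive spindle stands upright on its axis.
- press_spindle: drive spindle: black flange disc 42 mm across, 6 mm thick, carrying four red splines in an upright cross, 24 mm end to end, arms 6 mm thick with rounded tops, 26 mm tall above the flange. Origin on its axis, on the flange's top face (84 mm above the worktop unpressed); z up, arms along its +x, -x, +y, -y. Stiff gear friction (0.03 N m) holds it against turning; pressed, it sinks.
- press_switch (a joint): how far the spindle is pushed down, m: 0 at rest, 0.006 at the bottom (hard stop). A start spring carries it: it starts to move at about 4 N and is fully down at about 9 N; the cone's weight alone does not move it.
- cone: loose yellow squeezing cone, 60 to 130 g, 70 mm high, standing upright. Origin at the centre of its underside, z up. Four upright orange ribs, 14 mm wide, 44 mm tall, along its +x, -x, +y, -y, 48 mm across opposite ribs: grip two opposite ribs from above. A ribbed dome tops them. Under it a cross-shaped socket, in line with the ribs: slots 8.5 mm wide, 26.5 mm end to end, 32 mm deep.
- cone_grip (a point): point on the cone's axis, 26 mm above its underside, at the height to grip its ribs. The cone fits the spindle in any of four quarter turns; unmeshed it stands on the spline tops, 26 mm too high; seated, its underside lies on the flange.
- strainer: loose white bowl of the press, 116 mm across, 36 mm high; leave it. Origin at the centre of its underside.
- glass_1: small clear drinking glass, 49 mm across, 62 mm high; leave it. Origin at the centre of its underside.
- mug_1: small white mug, red-brown inside, 62 mm across, 92 mm with its handle, 51 mm high; leave it. Origin on its underside.
Mind the look-alikes: they are no part of the job. What is meant by the cone is not blue or green, and is the smaller of those in its own colour.

How it is judged:
On the way, in this order (a step that is already met when the one before it is completed fails the run):
1. the cone is lifted in the gripper, clear of the worktop (height (world z) of cone above 0.03 m and contact force between the fingers and cone above 1 N), for 0.1 s.
2. the cone is meshed: its socket is over the splines and its underside on the flange within 3 mm (z of cone in the frame of press_spindle below 0.003 m and horizontal distance between cone and press_spindle below 0.004 m), for 0.1 s.
At the end, for the whole second after the job is handed in: Cone meshed on the spindle (underside within 3 mm of the flange, axes within 4 mm, upright within 0.1 rad), holding it down 4.5 mm or more; cone still and gripped within 35 mm of cone_grip, fingers not leaning on the press; strainer bowl, glass and mug within 30 mm of their start (all of step 2 and value of joint press_switch above 0.0045 m and angle between cone's own z axis and vertical below 0.1 rad and contact force between cone and press_spindle above 3 N and contact force between the fingers and cone above 1 N and distance between the grasp point and cone_grip below 0.035 m and contact force between the fingers and press below 1 N and linear speed of cone below 0.02 m/s and distance of each of strainer, glass_1, mug_1 from where it was at the start of the episode below 0.03 m); the arm keeps its last pose, push and grip.
It fails at once if the glass, the mug or the strainer bowl is tipped or pushed away (angle between any of glass_1, mug_1, strainer's own z axis and vertical above 0.5 rad or distance of any of glass_1, mug_1, strainer from where it was at the start of the episode above 0.03 m).
It also fails if it takes over 38 s, if anything falls off the work surface, if the arm or the gripper's body presses on something with over 40 N, if the wrist force passes 120 N, or if a joint passes its speed limit or range.

## Robot

A 6-joint arm with a two-finger parallel gripper is mounted at the origin on a cart in front of the work surface, level with it; the furniture and walls round the work are solid. World frame = base frame: x ahead of the robot, y to its left, z up, the work surface at z = 0. Lengths are in m, angles in rad, forces in N, time in s.
With the tool pointing down it reaches from about 0.35 to 0.975 m from the base axis. Payload 4.9 kg.
Tool frame: the origin (TCP) lies midway between the tips of the shut fingers; the grasp point (between the pads) lies 19 mm behind it; z points along the fingers, x is the direction in which the jaws open and shut, and the axes are right-handed (so a half turn about z gives the same grasp; the last joint's range is limited). The gripper opens to 85 mm and grips with 20 to 120 N. Pads are 22 mm wide; open, the fingers measure 114 mm over their backs; the gripper's body (76 mm by 85 mm) begins 54 mm behind the grasp point. The pads swing forward as they close: fully open they stand 13 mm farther back than shut.
Start: joints at [-1.248, 0.053, 1.613, -0, 1.476, -0.119], TCP at [0.267, -0.565, 0.231] pointing down, gripper open.
Joint ranges: [-3.01, 3.01], [-1.01, 2.22], [0.06, 2.58], [-1.02, 4.17], [0.09, 2.62], [-3.14, 3.14]. Speed limits (rad/s): [2.57, 2.57, 3.14, 3.14, 3.14, 3.14].

## Interface

Orientations are given as a rotation vector (axis times angle).
In Python, from station import ctrl gives the robot as it stands.
- The arm moves only by the tool step_arm, never from a script. Its argument "increments" is text: rows parted by semicolons, each of 6 numbers parted by spaces: the shift along the tool's x, y, z as a fraction of full scale, then the turn, a rotation vector about the tool's x, y, z as a fraction of full scale. In form: x y z rx ry rz; .... A call has 1 to 12 rows; each row shifts and turns the commanded pose from where the row before left it, along the tool's axes as they then stand; what a row does not reach is not made up. Full scale, the value 1, is 0.025 m for a shift and 0.1 rad for a turn. A row lasts 1/12 s, in which the tool goes at most 41.7 mm and 7.16 degrees, less where a joint would pass 70% of its speed; a pose out of reach is approached as far as the arm can. A call with a number of a shift or a turn outside -1 to 1 is refused whole. A call with a gripper value outside its range is refused whole. "fingers" is the opening, from -1 (shut) to 1 (fully open), so that 0 is half open, set as the call begins (left out, the last holds). The fingers move at their own pace and stop on an object; "newtons" is the grip in N (left out, the last holds). Time passes only in rows, so rows that do not move let the fingers close. It gives the time, the measured TCP pose, the force and the opening at its end, in the units of the state.
- ctrl.get_obs(): the state, without advancing time (a new reading comes with each control period).
- ctrl.get_image(name): name is "scene" or "top"; returns a dict with "pixels" (400x640x3 uint8, red, green, blue), "intrinsics" (3x3 intrinsics, pixels), "distortion" ([k1, k2, p1, p2, k3] as OpenCV has them; the pictures are not rectified), "eye" and "orientation" of the camera in the world. Camera axes: x right, y down, z forward; pixel columns grow to the right and rows downward; lengths in m; the calibration is good to about 2 mm. A picture is of the moment at which its call begins. There is no depth.
- ctrl.finish_job(): hands the job in, once; it reports no verdict.
The state is a dict: "t": time; "q": joint angles; "dq": joint speeds; "effort": joint torques, N m; "tool_pos": TCP position; "tool_rot": TCP orientation; "contact_force": force on the tool from outside, world axes, zero at the start; "wrist_torque": the same for the moment, N m; "opening": finger opening in m.
Only numpy, scipy, OpenCV 4.12 (cv2) and the standard library are available. Lean on these libraries where they do the work, as an engineer would, in place of code of your own. Each camera call takes 0.05 s, during which the arm holds its last target.

## Working session

There is one attempt and no reset: what is moved stays moved. The work goes in short steps, Python scripts to look and compute and a tool call to move; the robot and the scene stay as the last step left them, time stands still between calls to the robot, and variables do not carry over. Pictures are saved under pics/ and viewed, and the job is handed in when it is done.

Besides the shell and the picture viewer there is one more tool, called after "Request:" by a JSON object that holds its "api" and its "payload". step_arm: Moves the arm, as the interface text tells. Shift numbers are shares of 0.025 m and turn numbers shares of 0.1 rad, none past 1 either way. Its arguments: {"type":"object","properties":{"increments":{"type":"string"},"fingers":{"type":"number"},"newtons":{"type":"number"}},"required":["increments"]}

```bash
mkdir -p pics; ls
python3 - <<'E'
from station import ctrl
import cv2, json
o=ctrl.get_obs(); print({k:(v if not hasattr(v,'round') or isinstance(v,float) else v.round(4)) for k,v in o.items()})
import pickle
for n in("scene","top"):
    im=ctrl.get_image(n); pickle.dump(im,open(f'pics/{n}0.pkl','wb'))
    cv2.imwrite(f'pics/{n}0.png',im['pixels'][:,:,::-1])
    print(n,im['intrinsics'],im['distortion'],im['eye'],im['orientation'])
E
```

```text
pics
{'t': 0.0, 'q': array([-1.248 ,  0.0533,  1.6143,  0.    ,  1.476 , -0.119 ]), 'dq': array([ 0.0002, -0.0022,  0.0004, -0.0003, -0.0001,  0.0004]), 'effort': array([-7.00000e-04, -3.93684e+01, -3.70179e+01, -1.00000e-04,
        7.20000e-03, -0.00000e+00]), 'tool_pos': array([ 0.267 , -0.5644,  0.2301]), 'tool_rot': array([-2.6531e+00,  1.6800e+00,  2.5000e-03]), 'contact_force': array([-0.0829, -0.149 , -0.0018]), 'wrist_torque': array([0.0255, 0.0414, 0.0462]), 'opening': 0.0858404585468563}
scene [[434.21432194   0.         318.19804715]
 [  0.         434.21432194 199.57251152]
 [  0.           0.           1.        ]] [-0.09040054  0.          0.          0.          0.        ] [-0.02188315  0.7425489   0.50892922] [-0.78761106  2.23131649 -1.42400092]
top [[438.57388237   0.         315.33333083]
 [  0.         438.57388237 189.71264555]
 [  0.           0.           1.        ]] [-0.10778968  0.          0.          0.          0.        ] [0.47512767 0.04995887 1.09714239] [-2.17385243  2.19150169 -0.08292043]
```

View pics/scene0.png

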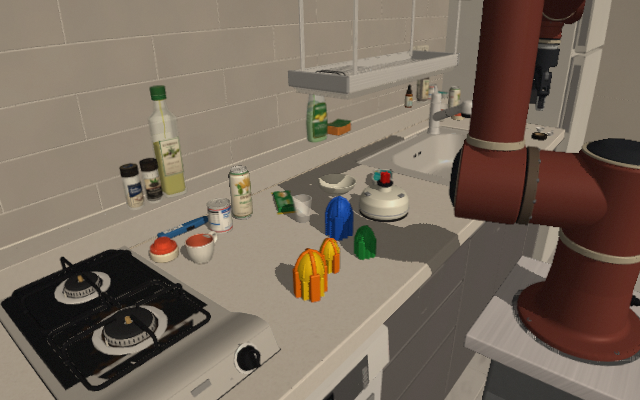

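View pics/top0.png

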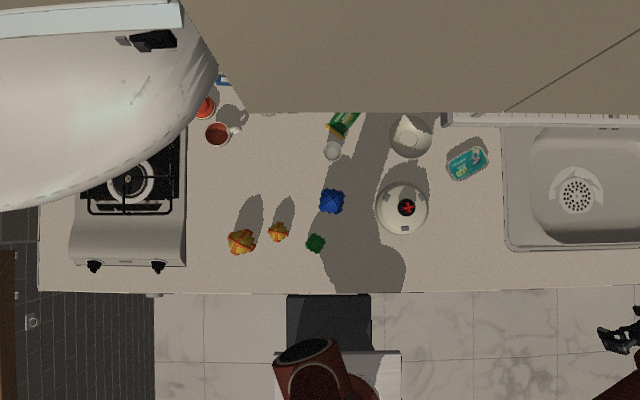

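The top view shows the small yellow cone near (278,231), the larger yellow one at (241,242), blue (331,201), green (315,243) and the press at (404,208). I'll zoom in on these.

```bash
cat > h.py <<'E'
import numpy as np, cv2, pickle
from scipy.spatial.transform import Rotation as R
def load(f): return pickle.load(open(f,'rb'))
def ray(im,uv):
    p=cv2.undistortPoints(np.array(uv,float).reshape(-1,1,2),im['intrinsics'],np.array(im['distortion'])).reshape(-1,2)
    d=np.c_[p,np.ones(len(p))]
    return d@R.from_rotvec(im['orientation']).as_matrix().T
def on_z(im,uv,z):
    d=ray(im,uv); e=np.array(im['eye']); return e+d*((z-e[2])/d[:,2])[:,None]
def proj(im,P):
    M=R.from_rotvec(im['orientation']).as_matrix().T
    rv=cv2.Rodrigues(M)[0]; t=-M@np.array(im['eye'])
    return cv2.projectPoints(np.array(P,float).reshape(-1,1,3),rv,t,im['intrinsics'],np.array(im['distortion']))[0].reshape(-1,2)
def crop(im,u0,v0,w,h,s,f):
    c=im['pixels'][v0:v0+h,u0:u0+w,::-1]; cv2.imwrite(f,cv2.resize(c,None,fx=s,fy=s,interpolation=cv2.INTER_NEAREST))
E
python3 - <<'E'
from h import *
t=load('pics/top0.pkl'); s=load('pics/scene0.pkl')
crop(t,215,185,75,75,10,'pics/c1.png'); crop(t,370,175,70,70,10,'pics/c2.png')
crop(s,285,160,130,145,4,'pics/c3.png')
print(on_z(t,[[278,231]],0.06),on_z(t,[[241,242]],.09),on_z(t,[[406,208]],.11),on_z(t,[[402,210]],.06))
E
```

```text
[[0.45707596 0.13848359 0.06      ]] [[0.43289115 0.22105797 0.09      ]] [[ 0.5071059  -0.15500279  0.11      ]] [[ 0.50407338 -0.15569933  0.06      ]]
```

View pics/c1.png

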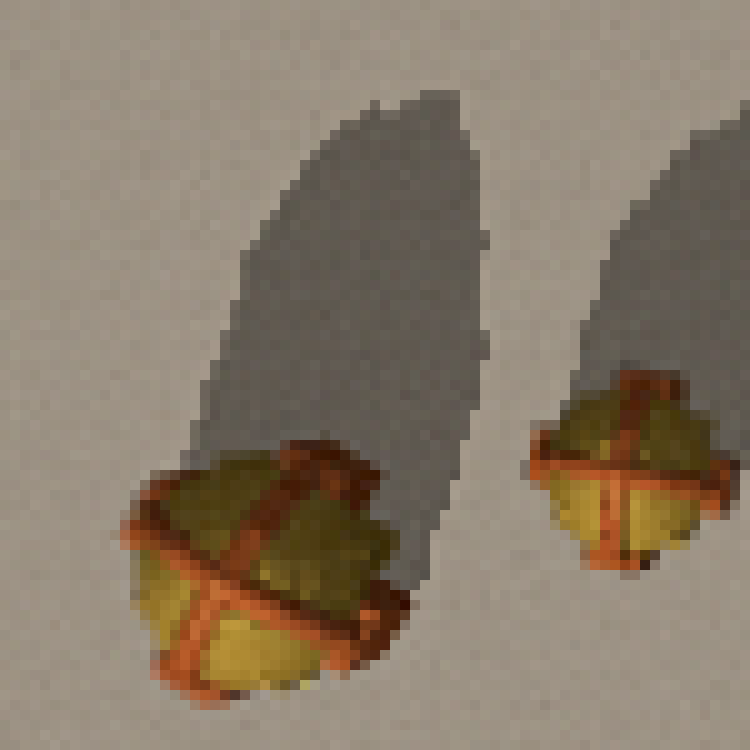

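View pics/c2.png

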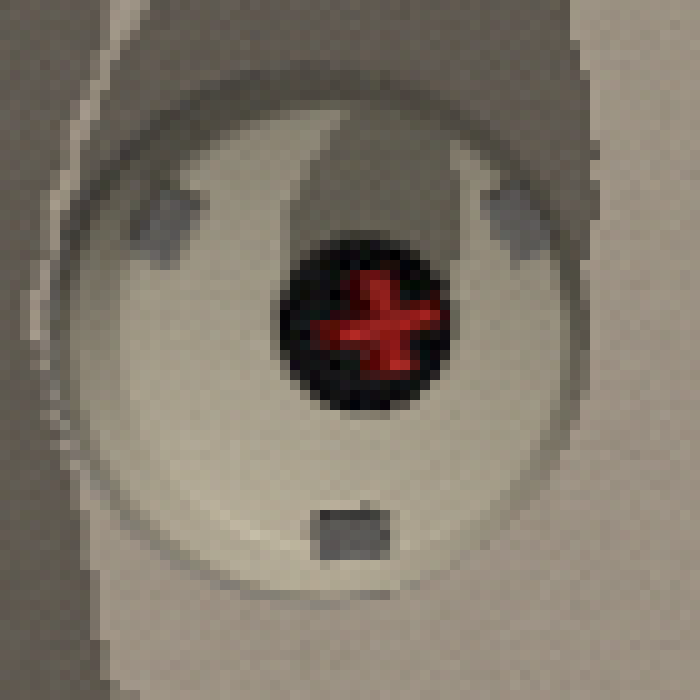

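View pics/c3.png

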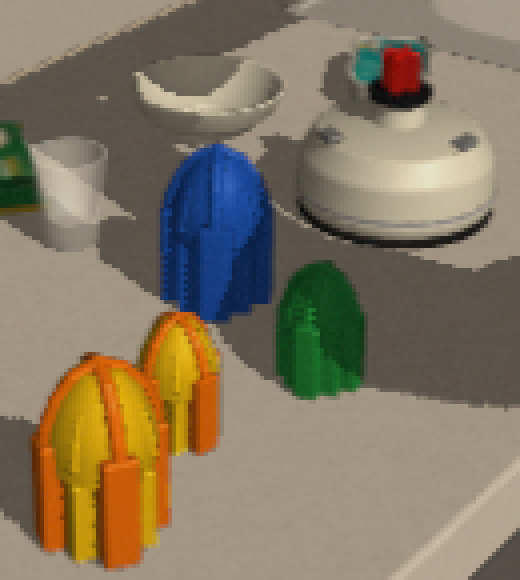

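```bash
cat >> h.py <<'E'
from scipy.optimize import minimize
S=8
def Rz(a): c,s=np.cos(a),np.sin(a); return np.array([[c,-s,0],[s,c,0],[0,0,1]])
def box(x0,x1,y0,y1,z0,z1): return np.array([[x,y,z] for x in(x0,x1) for y in(y0,y1) for z in(z0,z1)],float)
def cone_parts():
    P=[]
    for k in range(4):
        P.append(box(0,.024,-.007,.007,0,.044)@Rz(k*np.pi/2).T)
    th=np.linspace(0,2*np.pi,24); d=[]
    for ph in np.linspace(0,np.pi/2,8):
        d+= [[.0205*np.cos(ph)*np.cos(a),.0205*np.cos(ph)*np.sin(a),.044+.026*np.sin(ph)] for a in th]
    P.append(np.array(d)); 
    P.append(np.array([[.0205*np.cos(a),.0205*np.sin(a),z] for a in th for z in(0,.044)]))
    # rib ridges over the dome
    for k in range(4):
        r=[[.023*np.cos(ph),w,.044+.026*np.sin(ph)] for ph in np.linspace(0,np.pi/2,8) for w in(-.002,.002)]
        P.append(np.array(r)@Rz(k*np.pi/2).T)
    return P
def spl_parts(): return [box(-.012,.012,-.003,.003,0,.026),box(-.003,.003,-.012,.012,0,.026)]
def render(im,parts,pos,yaw,win,rot=None):
    u0,v0,w,h=win; m=np.zeros((h*S,w*S),np.uint8); M=Rz(yaw) if rot is None else rot
    for p in parts:
        q=(proj(im,p@M.T+pos)-[u0,v0]+.5)*S-.5
        cv2.fillConvexPoly(m,cv2.convexHull(np.round(q*16).astype(np.int32)),255,shift=4)
    return cv2.resize(m,(w,h),interpolation=cv2.INTER_AREA)/255.
def fit(views,parts,x0,z,yaws,free_z=False):
    # views: list of (im,win,mask,weight)
    def c(p):
        return sum(((render(im,parts,np.array([p[0],p[1],z]),p[2],win)-m)**2*wt).sum() for im,win,m,wt in views)
    best=None
    for y in yaws:
        r=minimize(c,[x0[0],x0[1],y],method='Nelder-Mead',options=dict(initial_simplex=[[x0[0],x0[1],y],[x0[0]+.006,x0[1],y],[x0[0],x0[1]+.006,y],[x0[0],x0[1],y+.3]],xatol=1e-5,fatol=1e-3,maxiter=300))
        if best is None or r.fun<best.fun: best=r
    return best
def sub(im,win): u0,v0,w,h=win; return im['pixels'][v0:v0+h,u0:u0+w].astype(float)
E
cat > f1.py <<'E'
from h import *
t=load('pics/top0.pkl'); s=load('pics/scene0.pkl')
def sat(a): return (a.max(2)-a.min(2))/np.maximum(a.max(2),1)
wt=(264,217,32,32); ws=(318,232,26,44)
def mk(im,w):
    a=sub(im,w); return np.clip((sat(a)-.3)/.3,0,1)
mt=mk(t,wt); ms=mk(s,ws)
wts=np.ones_like(ms); a=sub(s,ws)
uu=np.arange(ws[0],ws[0]+ws[2])[None,:]+0*a[:,:,0]; vv=np.arange(ws[1],ws[1]+ws[3])[:,None]+0*a[:,:,0]
wts[(uu<328)&(vv>245)]=0; wts[a[:,:,2]>a[:,:,0]]=0
one=np.ones_like(mt)
cp=cone_parts()
for nm,V in(('top',[(t,wt,mt,one)]),('scene',[(s,ws,ms,wts)]),('both',[(t,wt,mt,one),(s,ws,ms,wts)])):
    r=fit(V,cp,(.457,.138),0,[-.4,0,.4]); print(nm,r.x.round(4),r.fun.round(2))
xb=r.x
sp=spl_parts()
w1=(392,194,30,30); w2=(368,160,34,34)
def red(im,w):
    a=sub(im,w); return np.clip((a[:,:,0]-a[:,:,1:].max(2)-15)/40,0,1)
for nm,V in(('top',[(t,w1)]),('scene',[(s,w2)]),('both',[(t,w1),(s,w2)])):
    VV=[(im,w,red(im,w),np.ones((w[3],w[2]))) for im,w in V]
    r=fit(VV,sp,(.507,-.155),.084,[-.4,0,.4]); print('spl',nm,r.x.round(4),r.fun.round(2))
# overlays
def ov(im,w,parts,pos,yaw,f,k=12):
    A=cv2.resize(sub(im,w).astype(np.uint8)[:,:,::-1],None,fx=k,fy=k,interpolation=cv2.INTER_NEAREST)
    for p in parts:
        q=(proj(im,p@Rz(yaw).T+pos)-w[:2]+.5)*k
        cv2.polylines(A,[cv2.convexHull(q.astype(np.int32))],True,(255,255,0),1)
    return A
L=[ov(t,wt,cp,[xb[0],xb[1],0],xb[2],''),ov(s,ws,cp,[xb[0],xb[1],0],xb[2],''),ov(t,w1,sp,[r.x[0],r.x[1],.084],r.x[2],''),ov(s,w2,sp,[r.x[0],r.x[1],.084],r.x[2],'')]
L=[cv2.resize(a,(350,int(350*a.shape[0]/a.shape[1]))) [:290] if 0 else cv2.resize(a,(300,300)) for a in L]
cv2.imwrite('pics/ov1.png',np.vstack([np.hstack(L[:2]),np.hstack(L[2:])]))
E
python3 f1.py
```

```text
top [ 0.455   0.1417 -0.1947] 10.44
scene [ 0.4555  0.1401 -0.149 ] 8.84
both [ 0.4551  0.1412 -0.18  ] 22.83
spl top [ 0.5101 -0.1611  0.2048] 2.67
spl scene [ 0.5077 -0.159   0.1917] 2.59
spl both [ 0.5094 -0.1611  0.1939] 9.64
```

```bash
sleep 1
```

```text
(no output)
```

View pics/ov1.png

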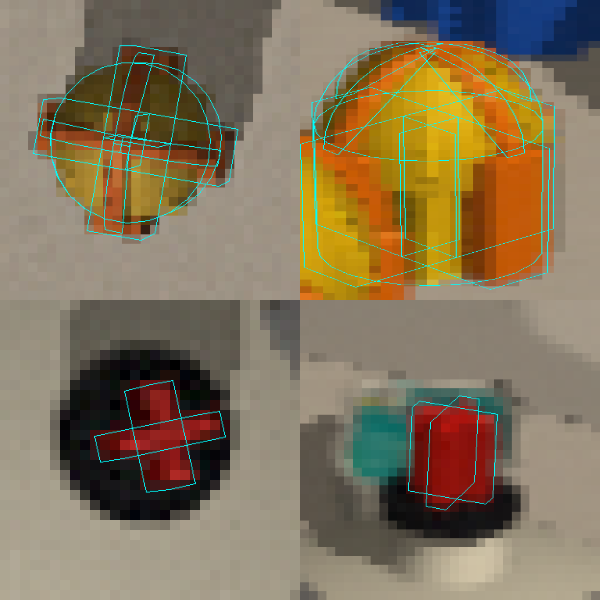

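```bash
cat >> h.py <<'E'
def plan(pos,yaw,o):
    """remaining shift in tool axes (units .025) and turn about tool z (units .1); yaw = heading of tool x"""
    M=R.from_rotvec(o['tool_rot']).as_matrix()
    cur=np.arctan2(M[1,0],M[0,0])
    d=(yaw-cur+np.pi/2)%np.pi-np.pi/2
    print('cur',np.round(o['tool_pos'],4),'yaw',round(cur,4),'tilt',np.round(M[:,2],4),'dyaw',round(d,4),'turn rz units',round(-d/.1,3))
    print('shift before turn',np.round(M.T@(np.array(pos)-o['tool_pos'])/.025,3))
    M2=Rz(d)@M
    print('shift after turn',np.round(M2.T@(np.array(pos)-o['tool_pos'])/.025,3))
    print('q6',o['q'].round(3),'t',o['t'],'F',np.round(o['contact_force'],2),'T',np.round(o['wrist_torque'],3),'open',o['opening'])
E
python3 - <<'E'
from h import *
from station import ctrl
o=ctrl.get_obs()
plan([.455,.141,.14],-.17,o)
t=load('pics/top0.pkl'); 
# flange circle: dark pixels
w=(388,190,40,36); a=sub(t,w).max(2); m=((a<45)).astype(np.uint8)
r=sub(t,w); m|=((r[:,:,0]-r[:,:,1]>20)).astype(np.uint8)
cs,_=cv2.findContours(m,0,1); c=max(cs,key=cv2.contourArea); e=cv2.fitEllipse(c); print(e, on_z(t,[np.array(e[0])+w[:2]],.0825))
E
```

```text
cur [ 0.2671 -0.5644  0.2302] yaw -1.129 tilt [-6.0e-04  1.7e-03 -1.0e+00] dyaw 0.959 turn rz units -9.59
shift before turn [-22.288 -18.86    3.652]
shift after turn [  2.642 -29.082   3.609]
q6 [-1.248  0.053  1.614  0.     1.476 -0.119] t 0.1 F [-0.24 -0.32 -0.57] T [ 0.023 -0.019 -0.003] open 0.08564786317383347
((18.04405975341797, 16.97162437438965), (16.012420654296875, 16.626651763916016), 142.39566040039062) [[ 0.51038582 -0.16086856  0.0825    ]]
```

Request:
{"api": "step_arm", "payload": {"increments": "-0.76 -0.64 0 0 0 -0.96; -0.7 -0.72 0 0 0 -0.96; -0.63 -0.78 0 0 0 -0.96; -0.55 -0.84 0 0 0 -0.96; -0.47 -0.88 0 0 0 -0.96; -0.38 -0.93 0 0 0 -0.96; -0.29 -0.96 0 0 0 -0.96; -0.19 -0.98 0 0 0 -0.96; -0.1 -0.99 0 0 0 -0.96; 0 -1 0 0 0 -0.95; 0.09 -1 0 0 0 0; 0.09 -1 0 0 0 0", "fingers": 1, "newtons": 40}}

```text
t: 1.1
tool_pos: [0.3444, -0.2734, 0.2308]
tool_rot: [-3.13, 0.267, 0.001]
contact_force: [0.7, 0.1, 0.4]
opening: 0.085
```

Run:
```python
from h import *
from station import ctrl
o=ctrl.get_obs()
plan([.455,.141,.14],-.17,o)
```

```text
cur [ 0.3444 -0.2734  0.2308] yaw -0.1701 tilt [-4.e-04  6.e-04 -1.e+00] dyaw 0.0001 turn rz units -0.001
shift before turn [  1.554 -17.085   3.639]
shift after turn [  1.556 -17.085   3.639]
q6 [-0.841 -0.416  2.023  0.     1.535 -0.67 ] t 1.1 F [0.73 0.06 0.39] T [ 0.001  0.06  -0.028] open 0.0850306395701448
```

Request:
{"api": "step_arm", "payload": {"increments": "0.1 -1 0 0 0 0; 0.1 -1 0 0 0 0; 0.1 -1 0 0 0 0; 0.1 -1 0 0 0 0; 0.1 -1 0 0 0 0; 0.1 -1 0 0 0 0; 0.1 -1 0 0 0 0; 0.1 -1 0 0 0 0; 0.1 -1 0 0 0 0; 0.1 -1 0 0 0 0; 0.1 -1 0 0 0 0; 0.1 -1 0 0 0 0"}}

```text
t: 2.1
tool_pos: [0.4247, 0.0171, 0.2309]
tool_rot: [3.13, -0.266, -0.001]
contact_force: [0.5, -0.9, -0.5]
opening: 0.0855
```

Request:
{"api": "step_arm", "payload": {"increments": "0.1 -1 0.3 0 0 0; 0.1 -1 0.6 0 0 0; 0.1 -1 0.7 0 0 0; 0 -0.9 0.7 0 0 0; 0 -0.5 0.6 0 0 0; 0 0 0.5 0 0 0; 0 0 0 0 0 0"}}

```text
t: 2.68
tool_pos: [0.4485, 0.1229, 0.1426]
tool_rot: [3.129, -0.264, -0.01]
contact_force: [-0.6, 0.6, -0.3]
opening: 0.0854
```

Run:
```python
from h import *
from station import ctrl
o=ctrl.get_obs()
plan([.455,.141,.14],-.17,o)
for n in("scene","top"):
    im=ctrl.get_image(n); pickle.dump(im,open(f'pics/{n}1.pkl','wb'))
    cv2.imwrite(f'pics/{n}1.png',im['pixels'][:,:,::-1])
```

```text
cur [0.4485 0.1229 0.1426] yaw -0.1685 tilt [-0.0066 -0.0011 -1.    ] dyaw -0.0015 turn rz units 0.015
shift before turn [ 0.137 -0.758  0.103]
shift after turn [ 0.136 -0.758  0.103]
q6 [ 0.108 -0.269  2.06  -0.     1.357  0.276] t 2.6833 F [-0.59  0.62 -0.33] T [-0.024  0.03  -0.009] open 0.08537664803341957
```

View pics/scene1.png

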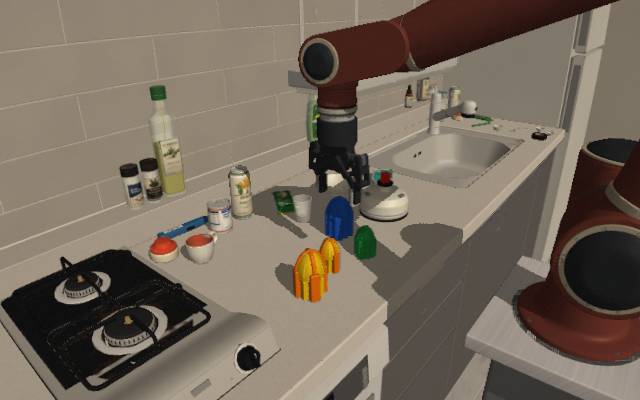

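View pics/top1.png

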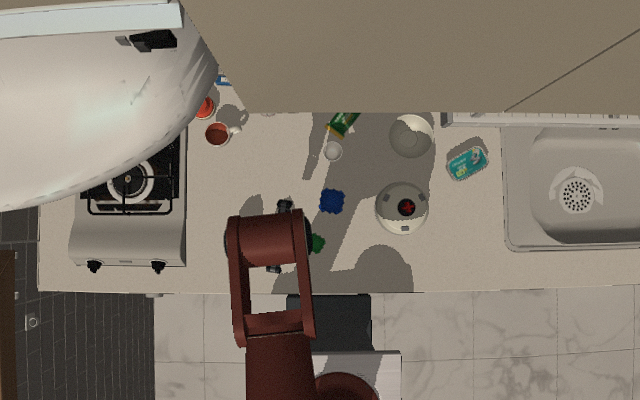

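Run:
```python
from h import *
from station import ctrl
o=ctrl.get_obs()
plan([.455,.141,.14],-.17,o)
im=load('pics/scene1.pkl'); it=load('pics/top1.pkl')
P=[o['tool_pos'],[.455,.141,0],[.455,.141,.07]]
print(proj(im,P),proj(it,P))
crop(im,290,120,120,160,5,'pics/c4.png')
```

```text
cur [0.4504 0.1223 0.1459] yaw -0.1705 tilt [-1.2e-03 -5.0e-04 -1.0e+00] dyaw 0.0005 turn rz units -0.005
shift before turn [ 0.054 -0.768  0.236]
shift after turn [ 0.054 -0.768  0.236]
q6 [ 0.106 -0.272  2.057 -0.     1.358  0.276] t 2.7833 F [ 0.71 -0.99 -0.02] T [-0.018 -0.008  0.042] open 0.0853499104503769
[[336.13792625 202.4022674 ]
 [328.88364256 267.82092147]
 [328.70173979 238.81825841]] [[282.09558471 234.74628365]
 [279.04372242 231.40775853]
 [276.56298585 231.97449793]]
```

View pics/c4.png

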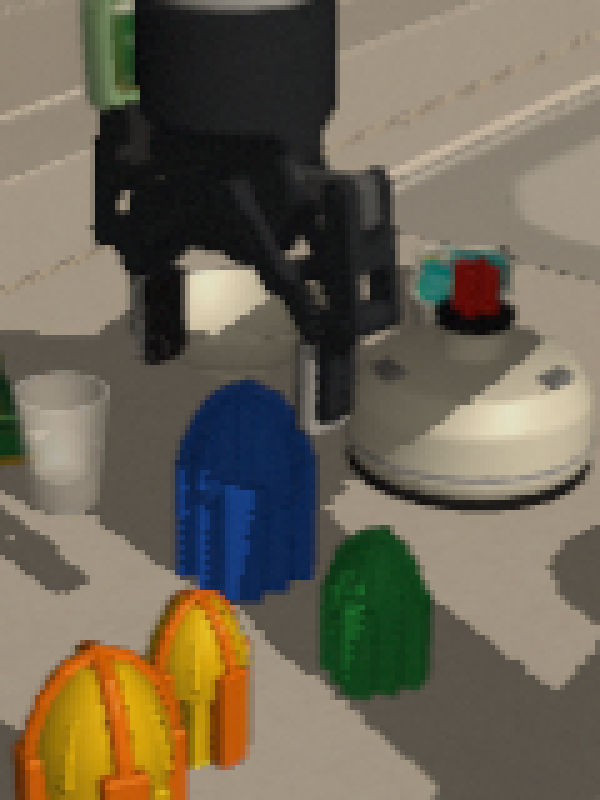

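Request:
{"api": "step_arm", "payload": {"increments": "0.05 -0.5 0 0 0 0; 0 -0.26 0.2 0 0 0; 0 0 0.6 0 0 0; 0 0 0.8 0 0 0; 0 0 0.8 0 0 0; 0 0 0.6 0 0 0; 0 0 0 0 0 0; 0 0 0 0 0 0"}}

```text
t: 3.45
tool_pos: [0.4551, 0.1409, 0.0713]
tool_rot: [3.13, -0.268, -0.001]
contact_force: [0.0, 0.3, 0.6]
opening: 0.0853
```

Run:
```python
from h import *
from station import ctrl
o=ctrl.get_obs()
plan([.455,.141,.009],-.17,o)
im=ctrl.get_image('scene'); crop(im,270,160,130,160,5,'pics/c5.png')
```

```text
cur [0.4551 0.1409 0.0713] yaw -0.1708 tilt [-8.e-04 -3.e-04 -1.e+00] dyaw 0.0008 turn rz units -0.008
shift before turn [-0.004 -0.003  2.491]
shift after turn [-0.004 -0.003  2.491]
q6 [ 0.144 -0.15   2.089 -0.     1.203  0.315] t 3.45 F [0.01 0.27 0.64] T [-0.037  0.028  0.001] open 0.08528926355785967
```

View pics/c5.png

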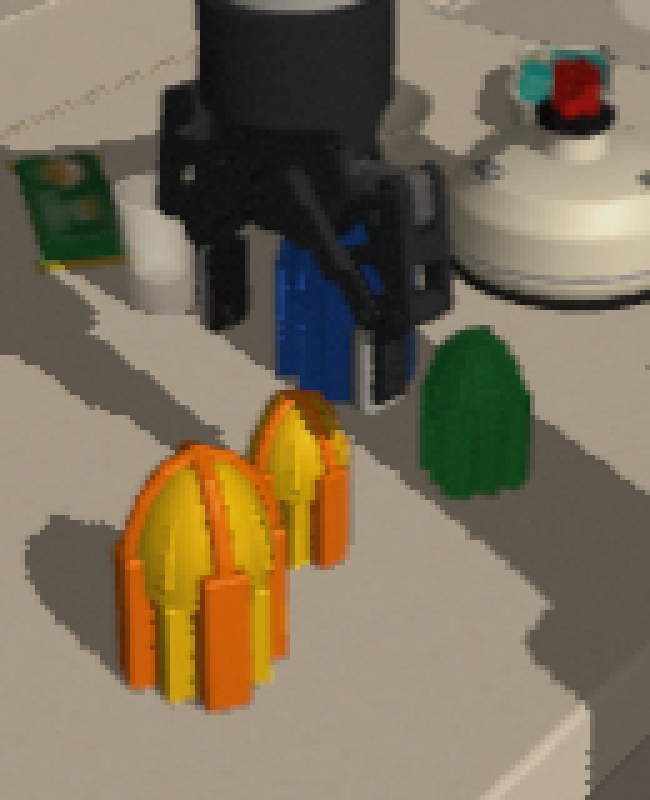

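Request:
{"api": "step_arm", "payload": {"increments": "0 0 0.5 0 0 0; 0 0 0.6 0 0 0; 0 0 0.6 0 0 0; 0 0 0.5 0 0 0; 0 0 0.29 0 0 0; 0 0 0 0 0 0"}}

```text
t: 4.0
tool_pos: [0.4552, 0.1413, 0.0089]
tool_rot: [3.13, -0.267, -0.001]
contact_force: [-0.0, -0.4, -0.2]
opening: 0.0853
```

Request:
{"api": "step_arm", "payload": {"increments": "0 0 0 0 0 0; 0 0 0 0 0 0; 0 0 0 0 0 0; 0 0 0 0 0 0; 0 0 0 0 0 0; 0 0 0 0 0 0; 0 0 0 0 0 0; 0 0 0 0 0 0", "fingers": -1, "newtons": 40}}

```text
t: 4.67
tool_pos: [0.4565, 0.1416, 0.0105]
tool_rot: [-3.13, 0.267, -0.004]
contact_force: [-0.4, -0.3, 7.1]
opening: 0.0474
```

Run:
```python
from h import *
from station import ctrl
o=ctrl.get_obs()
plan([.455,.141,.009],-.17,o)
im=ctrl.get_image('scene'); crop(im,270,160,130,160,5,'pics/c6.png')
```

```text
cur [0.4565 0.1416 0.0105] yaw -0.17 tilt [ 2.3e-03  4.0e-04 -1.0e+00] dyaw -0.0 turn rz units 0.0
shift before turn [-0.056  0.036  0.059]
shift after turn [-0.056  0.036  0.059]
q6 [ 0.145 -0.046  2.112  0.     1.073  0.315] t 4.6667 F [-0.43 -0.3   7.14] T [-0.017  0.212  0.029] open 0.04740186774288259
```

View pics/c6.png

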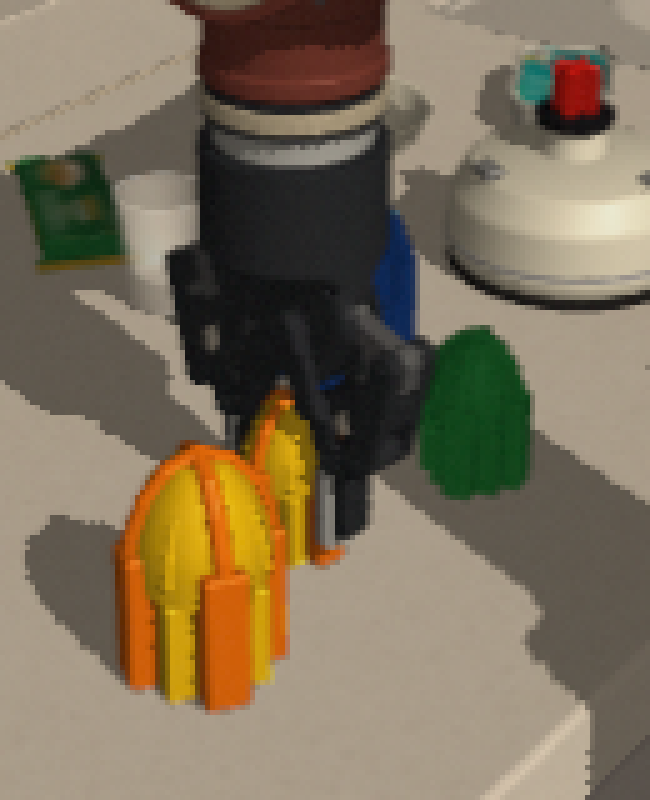

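Request:
{"api": "step_arm", "payload": {"increments": "0 0 -0.2 0 0 0; 0 0 -0.4 0 0 0; 0 0 -0.6 0 0 0; 0 0 -0.7 0 0 0; 0 0 -0.7 0 0 0; 0 0 -0.7 0 0 0; 0 0 -0.7 0 0 0; 0 0 -0.7 0 0 0; 0 0 -0.7 0 0 0; 0 0 -0.5 0 0 0; 0 0 -0.2 0 0 0; 0 0 0 0 0 0"}}

```text
t: 5.72
tool_pos: [0.456, 0.1416, 0.1631]
tool_rot: [-3.13, 0.267, -0.004]
contact_force: [0.2, 0.1, -1.5]
opening: 0.0476
```

Run:
```python
from h import *
from station import ctrl
o=ctrl.get_obs()
plan([.510,-.161,.16],.2,o)
for n in("scene","top"):
    im=ctrl.get_image(n); pickle.dump(im,open(f'pics/{n}2.pkl','wb'))
    crop(im,*((270,120,150,150,5) if n=='scene' else (220,180,110,110,6)),f'pics/c7{n}.png')
```

```text
cur [0.456  0.1416 0.1631] yaw -0.1699 tilt [ 2.7e-03  4.0e-04 -1.0e+00] dyaw 0.3699 turn rz units -3.699
shift before turn [ 4.175 11.564  0.126]
shift after turn [-0.288 12.291  0.114]
q6 [ 0.145 -0.263  2.02   0.     1.381  0.315] t 5.7167 F [ 0.22  0.06 -1.54] T [-0.019 -0.009  0.01 ] open 0.04758540079475218
```

View pics/c7scene.png

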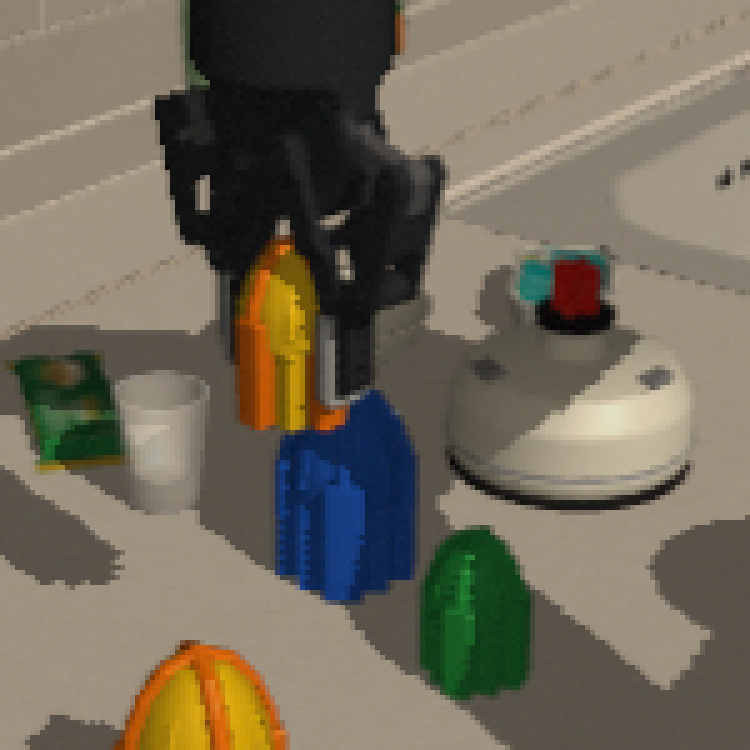

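View pics/c7top.png

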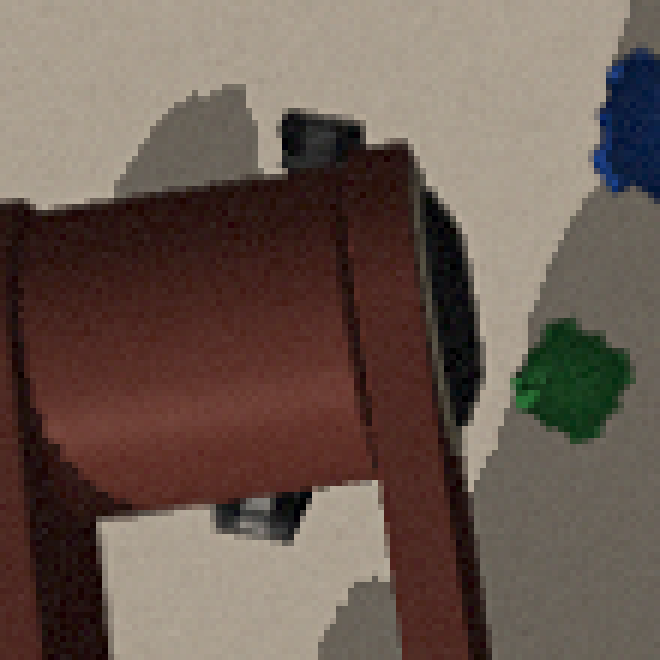

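Request:
{"api": "step_arm", "payload": {"increments": "0 0.3 0 0 0 -0.6; 0.1 0.6 0 0 0 -0.6; 0.1 0.9 0 0 0 -0.6; 0.1 0.9 0 0 0 -0.6; 0 0.9 0 0 0 -0.6; 0 0.9 0 0 0 -0.6; 0 0.9 0 0 0 -0.1; 0 0.9 0 0 0 0; 0 0.9 0 0 0 0; 0 0.9 0 0 0 0; 0 0.9 0 0 0 0; 0 0.9 0 0 0 0"}}

```text
t: 6.82
tool_pos: [0.4891, -0.1041, 0.1596]
tool_rot: [-3.124, -0.313, 0.005]
contact_force: [0.6, 0.3, -1.0]
opening: 0.0474
```

Run:
```python
from h import *
from station import ctrl
o=ctrl.get_obs()
plan([.510,-.161,.16],.2,o)
```

```text
cur [ 0.4891 -0.1041  0.1596] yaw 0.1999 tilt [-0.003   0.0012 -1.    ] dyaw 0.0001 turn rz units -0.001
shift before turn [ 0.366  2.396 -0.021]
shift after turn [ 0.366  2.397 -0.021]
q6 [-0.359 -0.195  1.969  0.     1.37  -0.559] t 6.8167 F [ 0.62  0.26 -1.03] T [-0.033 -0.056  0.048] open 0.04737148480857948
```

Request:
{"api": "step_arm", "payload": {"increments": "0.1 0.7 0 0 0 0; 0.1 0.6 0 0 0 0; 0.1 0.5 0.1 0 0 0; 0.06 0.3 0.2 0 0 0; 0 0.1 0.2 0 0 0; 0 0 0.2 0 0 0; 0 0 0 0 0 0; 0 0 0 0 0 0; 0 0 0 0 0 0"}}

```text
t: 7.57
tool_pos: [0.5097, -0.1548, 0.144]
tool_rot: [-3.126, -0.315, 0.0]
contact_force: [0.6, 0.1, -0.8]
opening: 0.0475
```

Run:
```python
from h import *
from station import ctrl
o=ctrl.get_obs()
plan([.510,-.161,.13],.2,o); pickle.dump(o,open('pics/o3.pkl','wb'))
for n in("scene","top"):
    im=ctrl.get_image(n); pickle.dump(im,open(f'pics/{n}3.pkl','wb'))
    crop(im,*((335,110,100,120,6) if n=='scene' else (350,160,100,100,6)),f'pics/c8{n}.png')
```

```text
cur [ 0.5097 -0.1548  0.144 ] yaw 0.2009 tilt [-1.e-04  2.e-04 -1.e+00] dyaw -0.0009 turn rz units 0.009
shift before turn [-0.037  0.247  0.559]
shift after turn [-0.036  0.247  0.559]
q6 [-0.435 -0.098  1.911  0.     1.329 -0.636] t 7.5667 F [ 0.6   0.08 -0.8 ] T [-0.069  0.09   0.054] open 0.047454053060790036
```

View pics/c8scene.png

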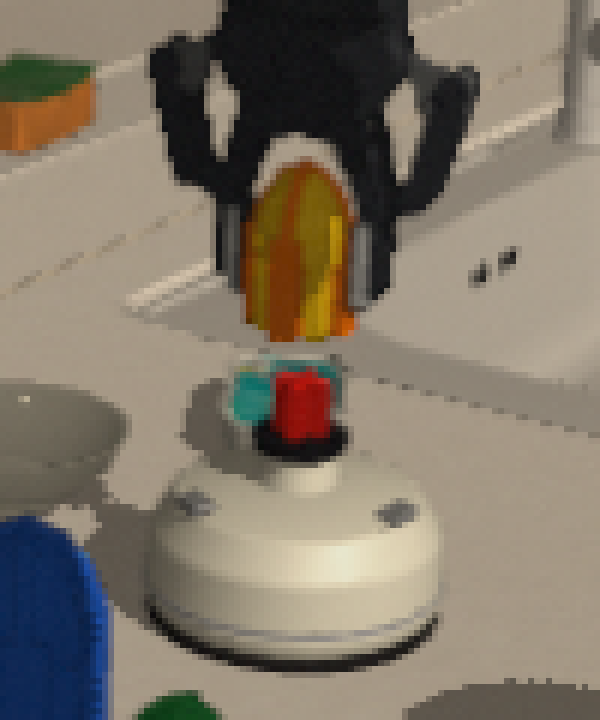

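View pics/c8top.png

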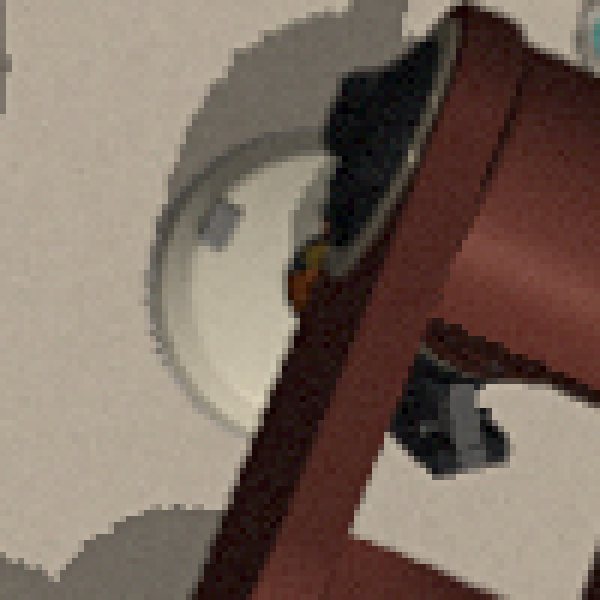

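```bash
cat > f2.py <<'E'
from h import *
th=np.linspace(0,2*np.pi,40)
fl=[np.array([[.021*np.cos(a),.021*np.sin(a),z] for a in th for z in(-.006,0)])]
def rounded():
    out=[]
    for k in(0,1):
        b=[]
        for w in(-.003,.003):
            for z,x in((0,.012),(.022,.012),(.0245,.0108),(.026,.008)):
                b+= [[x,w,z],[-x,w,z]]
        out.append(np.array(b)@Rz(k*np.pi/2).T)
    return out
sp=rounded()
def spfit(f,w,z=.084):
    im=load(f); a=sub(im,w)
    red=np.clip((a[:,:,0]-a[:,:,1:].max(2)-15)/40,0,1)
    dark=np.clip((75-a.max(2))/30,0,1)
    u=np.maximum(red,dark)
    one=np.ones_like(u)
    r=fit([(im,w,u,one)],fl+sp,(.509,-.16),z,[.2]); print(f,'flange+spl',r.x.round(4),r.fun.round(2))
    r=fit([(im,w,red,one)],sp,(.509,-.16),z,[.2]); print(f,'spl',r.x.round(4),r.fun.round(2))
if __name__=='__main__':
    spfit('pics/top0.pkl',(390,192,34,32))
    # scene: teal bag above left -> dark excluded by threshold
    for f in('pics/scene0.pkl','pics/scene3.pkl'): spfit(f,(374,168,24,22))
    im=load('pics/scene3.pkl'); w=(368,130,34,42); a=sub(im,w)
    mx=a.max(2); mn=a.min(2); sat=(mx-mn)/np.maximum(mx,1)
    m=np.clip((sat-.3)/.25,0,1)*(a[:,:,0]>a[:,:,2]+15)
    wt=np.ones_like(m); vv=np.arange(130,172)[:,None]+0*m; uu=np.arange(368,402)[None]+0*m
    wt[vv>167.5]=0                       # spindle below
    wt[(vv<163)&(mx<140)&(m<.3)]=0       # fingers
    wt[(vv<163)&(uu<376)]=0; wt[(vv<163)&(uu>393)]=0
    wt[(vv<138)]=0
    cv2.imwrite('pics/m.png',cv2.resize(np.hstack([m*255,wt*255]).astype(np.uint8),None,fx=10,fy=10,interpolation=0))
    cp=cone_parts()
    for z in(.1315,.1335,.1355):
      c=lambda p:((render(im,cp,np.array([p[0],p[1],z]),.2,w)-m)**2*wt).sum()
      r=minimize(c,[.51,-.155],method='Nelder-Mead',options=dict(initial_simplex=[[.505,-.155],[.515,-.155],[.51,-.148]],xatol=1e-5))
      print('cone z',z,r.x.round(4),round(r.fun,2))
E
python3 f2.py
```

```text
pics/top0.pkl flange+spl [ 0.5107 -0.1612  0.2866] 14.22
pics/top0.pkl spl [ 0.51   -0.1613  0.2013] 2.67
pics/scene0.pkl flange+spl [ 0.5097 -0.1619  0.0385] 8.04
pics/scene0.pkl spl [ 0.5082 -0.1599  0.2424] 2.7
pics/scene3.pkl flange+spl [ 0.5097 -0.1619  0.0235] 8.37
pics/scene3.pkl spl [ 0.5082 -0.1598  0.2191] 2.72
cone z 0.1315 [ 0.5137 -0.1643] 8.28
cone z 0.1335 [ 0.5116 -0.1593] 9.19
cone z 0.1355 [ 0.508  -0.1552] 9.87
```

View pics/m.png

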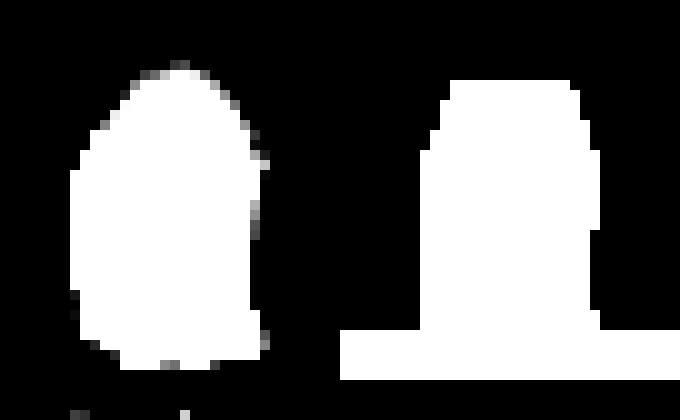

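```bash
cat > f3.py <<'E'
from h import *
im=load('pics/scene2.pkl'); w=(310,160,36,50); a=sub(im,w)
mx=a.max(2); mn=a.min(2); sat=(mx-mn)/np.maximum(mx,1)
m=np.clip((sat-.3)/.25,0,1)*(a[:,:,0]>a[:,:,2]+15)
vv=np.arange(160,210)[:,None]+0*m; uu=np.arange(310,346)[None]+0*m
wt=np.ones_like(m); wt[(uu>331)]=0; wt[vv<178]=0; wt[(vv>207)]=0
wt[(uu>331)&(uu<340)&(vv>202)]=1
wt[(a[:,:,2]>a[:,:,0]+10)]*=1
cv2.imwrite('pics/m2.png',cv2.resize(np.hstack([m*255,wt*255]).astype(np.uint8),None,fx=8,fy=8,interpolation=0))
cp=cone_parts(); T=np.array([.456,.1416]); y=-.17
tx=np.array([np.cos(y),np.sin(y)]); ty=np.array([np.sin(y),-np.cos(y)])
for z in(.1506,.1526,.1546):
  for dy in(0,):
    c=lambda p:((render(im,cp,np.r_[T+p[0]*ty+p[1]*tx,z],y+p[2],w)-m)**2*wt).sum()
    r=minimize(c,[0,0,0],method='Nelder-Mead',options=dict(initial_simplex=[[0,0,0],[.005,0,0],[0,.005,0],[0,0,.1]],xatol=1e-5)); print('free',z,r.x.round(4),round(r.fun,2))
    c2=lambda p:c([p[0],0,0]); r=minimize(c2,[0.001],method='Nelder-Mead',options=dict(initial_simplex=[[-.004],[.004]])); print('s only',r.x.round(4),round(r.fun,2))
A=cv2.resize(a.astype(np.uint8)[:,:,::-1],None,fx=12,fy=12,interpolation=0)
B=A.copy()
for p in cp:
    q=(proj(im,p@Rz(y).T+np.r_[T,.1526])-w[:2]+.5)*12
    cv2.polylines(B,[cv2.convexHull(q.astype(np.int32))],True,(255,255,0),1)
cv2.imwrite('pics/ov2.png',cv2.resize(np.hstack([A,B]),(790,550)))
E
python3 f3.py
```

```text
free 0.1506 [0.0053 0.0057 0.1078] 4.49
s only [0.0014] 36.2
free 0.1526 [0.0026 0.0025 0.0558] 4.1
s only [0.0014] 14.28
free 0.1546 [ 0.0001 -0.0007  0.0475] 4.41
s only [0.0008] 5.65
```

View pics/ov2.png

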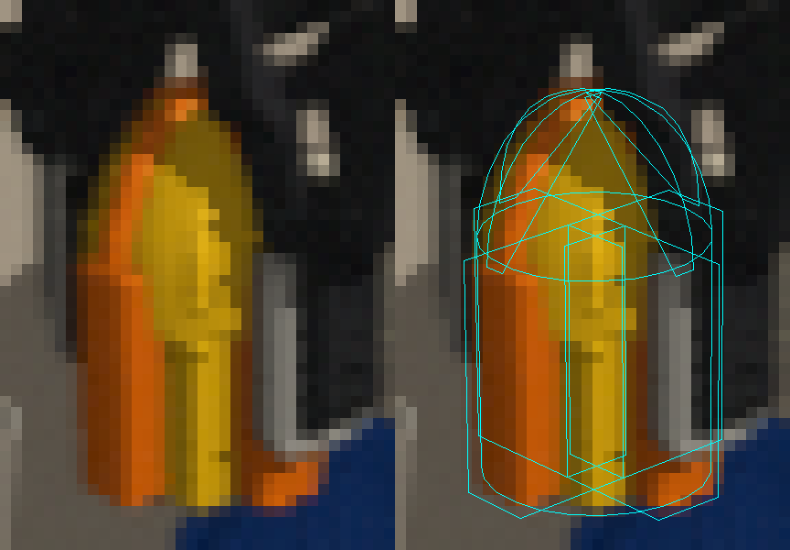

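Request:
{"api": "step_arm", "payload": {"increments": "-0.04 0.21 0 0 0 0; 0 0 0.3 0 0 0; 0 0 0.3 0 0 0; 0 0 0.2 0 0 0; 0 0 0 0 0 0; 0 0 0 0 0 0"}}

```text
t: 8.17
tool_pos: [0.5093, -0.1605, 0.123]
tool_rot: [-3.125, -0.313, 0.003]
contact_force: [1.1, -0.3, -0.9]
opening: 0.0475
```

Run:
```python
from h import *
from station import ctrl
o=ctrl.get_obs()
plan([.5098,-.1602,.114],.2,o); pickle.dump(o,open('pics/o4.pkl','wb'))
for n in("scene",):
    im=ctrl.get_image(n); pickle.dump(im,open(f'pics/{n}4.pkl','wb'))
    crop(im,*((355,120,60,70,10) if n=='scene' else (350,160,100,100,6)),f'pics/c9{n}.png')
```

```text
cur [ 0.5093 -0.1605  0.123 ] yaw 0.2 tilt [-1.7e-03  8.0e-04 -1.0e+00] dyaw 0.0 turn rz units -0.0
shift before turn [ 0.024 -0.007  0.36 ]
shift after turn [ 0.024 -0.007  0.36 ]
q6 [-0.445 -0.071  1.922  0.     1.292 -0.645] t 8.1667 F [ 1.15 -0.27 -0.85] T [ 0.073  0.019 -0.   ] open 0.04750034944581067
```

View pics/c9scene.png

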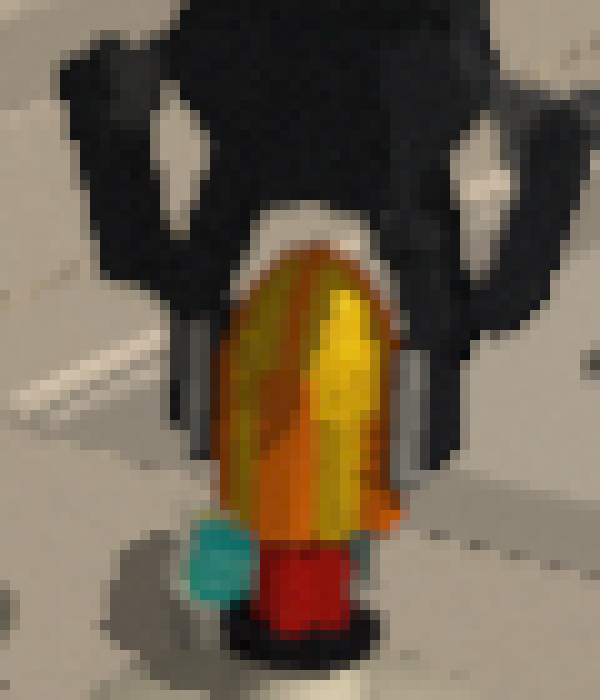

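```bash
cat > f4.py <<'E'
from h import *
import sys
def conefit(f,z,yaw=.2,win=(371,142,28,34)):
    im=load(f); w=win; a=sub(im,w)
    mx=a.max(2); mn=a.min(2); sat=(mx-mn)/np.maximum(mx,1)
    m=np.clip((sat-.3)/.25,0,1)*(a[:,:,0]>a[:,:,2]+15)
    m[(a[:,:,1]<35)&(a[:,:,0]>110)]=0   # spindle red
    V=np.arange(w[1],w[1]+w[3])[:,None]+0*m; U=np.arange(w[0],w[0]+w[2])[None]+0*m
    wt=np.ones_like(m); wt[(V<148)]=0
    cv2.imwrite('pics/m3.png',cv2.resize(np.hstack([m*255,wt*255]).astype(np.uint8),None,fx=10,fy=10,interpolation=0))
    cp=cone_parts()
    d=np.array([.51,-.16])-np.array(im['eye'])[:2]; d/=np.linalg.norm(d); l=np.array([d[1],-d[0]])
    c=lambda p:((render(im,cp,np.array([p[0],p[1],z]),yaw,w)-m)**2*wt).sum()
    r=minimize(c,[.51,-.16],method='Nelder-Mead',options=dict(initial_simplex=[[.505,-.16],[.515,-.16],[.51,-.153]],xatol=1e-5))
    print(f,z,r.x.round(4),round(r.fun,2),'lateral vs spindle mm (+ right)',1e3*(r.x-[.5098,-.1614])@-l*-1, 'dir',l)
for z in(.1105,.1125,.1145): conefit('pics/scene4.pkl',z)
E
python3 f4.py
```

```text
pics/scene4.pkl 0.1105 [ 0.5124 -0.1647] 35.04 lateral vs spindle mm (+ right) -0.6155977420652332 dir [-0.86152845 -0.50770929]
pics/scene4.pkl 0.1125 [ 0.5096 -0.1601] 37.13 lateral vs spindle mm (+ right) -0.5047693454221844 dir [-0.86152845 -0.50770929]
pics/scene4.pkl 0.1145 [ 0.507  -0.1555] 39.49 lateral vs spindle mm (+ right) -0.5695212841552258 dir [-0.86152845 -0.50770929]
```

View pics/m3.png

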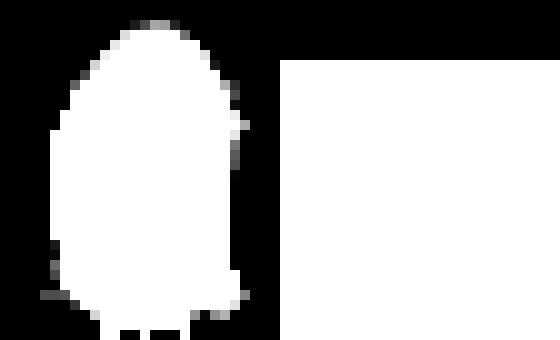

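Request:
{"api": "step_arm", "payload": {"increments": "0 0 0.12 0 0 0; 0 0 0.12 0 0 0; 0 0 0.1 0 0 0; 0 0 0 0 0 0"}}

```text
t: 8.55
tool_pos: [0.5095, -0.1606, 0.1148]
tool_rot: [-3.125, -0.314, 0.002]
contact_force: [-0.4, -0.4, -1.1]
opening: 0.0472
```

Request:
{"api": "step_arm", "payload": {"increments": "0 0 0.15 0 0 0; 0 0 0.15 0 0 0; 0 0 0.15 0 0 0; 0 0 0.15 0 0 0; 0 0 0 0 0 0; 0 0 0 0 0 0"}}

```text
t: 9.05
tool_pos: [0.5096, -0.1606, 0.1]
tool_rot: [-3.125, -0.314, 0.001]
contact_force: [-0.3, -0.2, -0.9]
opening: 0.0472
```

Run:
```python
from h import *
from station import ctrl
o=ctrl.get_obs()
plan([.5098,-.1602,.094],.2,o)
im=ctrl.get_image('scene'); pickle.dump(im,open('pics/scene5.pkl','wb'))
crop(im,355,120,60,70,10,'pics/c10.png')
```

```text
cur [ 0.5096 -0.1606  0.1   ] yaw 0.2 tilt [-9.e-04  4.e-04 -1.e+00] dyaw -0.0 turn rz units 0.0
shift before turn [ 0.013 -0.015  0.241]
shift after turn [ 0.013 -0.015  0.241]
q6 [-0.445 -0.044  1.938  0.     1.249 -0.645] t 9.05 F [-0.34 -0.16 -0.89] T [-0.031 -0.008  0.033] open 0.04720613728383458
```

View pics/c10.png

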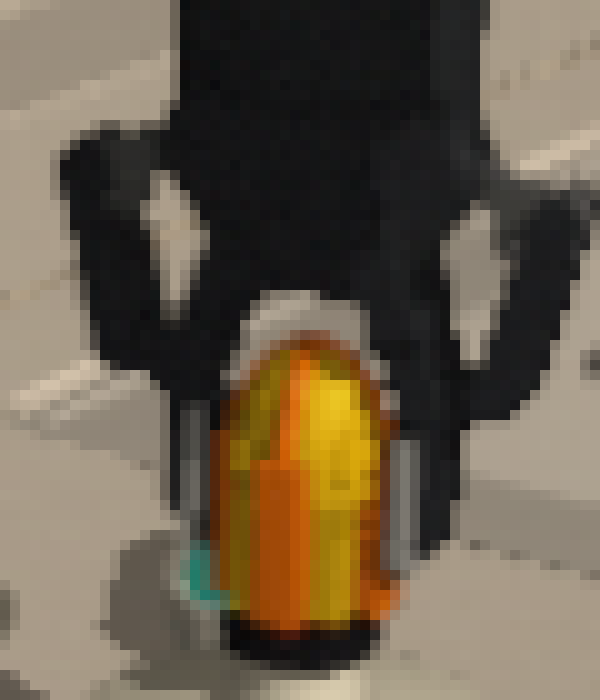

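Request:
{"api": "step_arm", "payload": {"increments": "0 0 0.1 0 0 0; 0 0 0.08 0 0 0; 0 0 0.06 0 0 0; 0 0 0 0 0 0; 0 0 0 0 0 0", "newtons": 60}}

```text
t: 9.52
tool_pos: [0.51, -0.1608, 0.0947]
tool_rot: [3.126, 0.314, 0.0]
contact_force: [1.0, 0.3, -0.8]
opening: 0.0469
```

Request:
{"api": "step_arm", "payload": {"increments": "0 0 0.06 0 0 0; 0 0 0.06 0 0 0; 0 0 0 0 0 0; 0 0 0 0 0 0"}}

```text
t: 9.85
tool_pos: [0.51, -0.1609, 0.092]
tool_rot: [3.126, 0.314, 0.0]
contact_force: [-2.2, 0.8, 4.6]
opening: 0.0472
```

Request:
{"api": "step_arm", "payload": {"increments": "0 0 0.08 0 0 0; 0 0 0.08 0 0 0; 0 0 0.04 0 0 0; 0 0 0 0 0 0; 0 0 0 0 0 0"}}

```text
t: 10.27
tool_pos: [0.5102, -0.161, 0.0885]
tool_rot: [3.126, 0.314, 0.0]
contact_force: [-5.7, 2.8, 12.0]
opening: 0.0473
```

Request:
{"api": "step_arm", "payload": {"increments": "0 0 0.06 0 0 0; 0 0 0.06 0 0 0; 0 0 0 0 0 0; 0 0 0 0 0 0"}}

```text
t: 10.6
tool_pos: [0.5104, -0.161, 0.0883]
tool_rot: [3.126, 0.314, -0.001]
contact_force: [-14.2, 6.7, 26.6]
opening: 0.047
```

Request:
{"api": "step_arm", "payload": {"increments": "-0.03 0 -0.05 0 0 0; 0 0 0 0 0 0; 0 0 0 0 0 0; 0 0 0 0 0 0"}}

```text
t: 10.93
tool_pos: [0.5103, -0.161, 0.0884]
tool_rot: [3.126, 0.314, 0.002]
contact_force: [-7.1, 4.1, 19.5]
opening: 0.0472
```

Run:
```python
from h import *
from station import ctrl
o=ctrl.get_obs()
plan([.5098,-.1602,.088],.2,o)
for n in('scene','top'):
    im=ctrl.get_image(n); pickle.dump(im,open(f'pics/{n}6.pkl','wb')); cv2.imwrite(f'pics/{n}6.png',im['pixels'][:,:,::-1])
    if n=='scene': crop(im,350,110,75,80,8,'pics/c11.png')
```

```text
cur [ 0.5103 -0.161   0.0884] yaw 0.2002 tilt [ 0.0016 -0.     -1.    ] dyaw -0.0002 turn rz units 0.002
shift before turn [-0.012 -0.035  0.015]
shift after turn [-0.012 -0.035  0.015]
q6 [-4.450e-01 -2.800e-02  1.944e+00  1.000e-03  1.224e+00 -6.460e-01] t 10.9333 F [-7.09  4.09 19.51] T [ 0.76   1.404 -0.061] open 0.04718546958887222
```

View pics/c11.png

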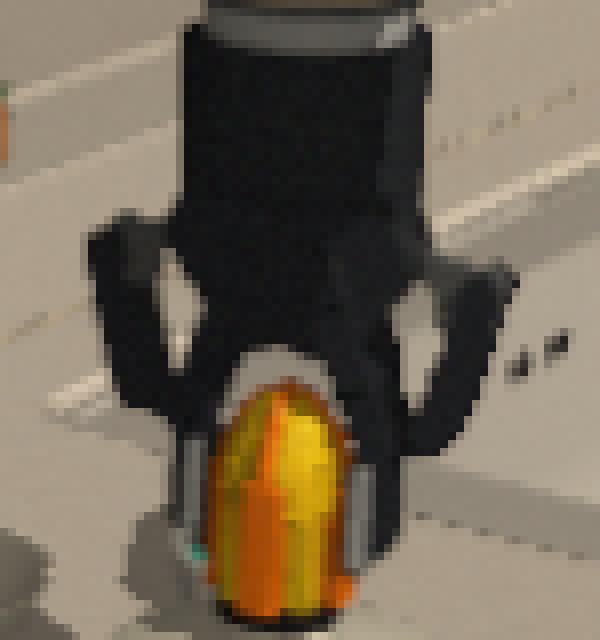

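View pics/top6.png

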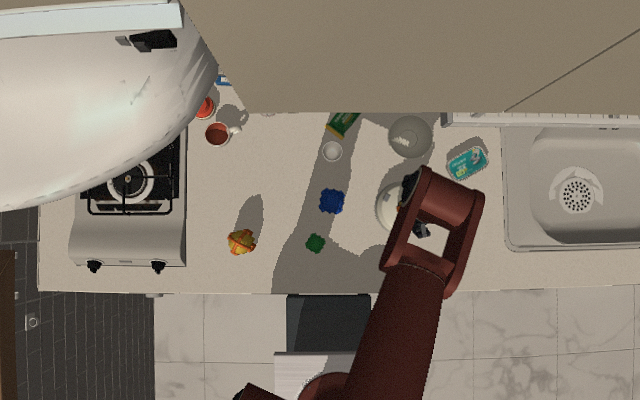

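Run:
```python
from station import ctrl
o=ctrl.get_obs(); print(o['t'],o['tool_pos'].round(4),o['dq'].round(3),o['contact_force'].round(1))
print(ctrl.finish_job())
```

```text
11.0333 [ 0.5103 -0.161   0.0884] [ 0.001 -0.001 -0.002  0.001  0.001  0.002] [-8.1  4.8 18.9]
the job is handed in; nothing more can be done
None
```

I gripped the small yellow cone by two opposite ribs and lifted it. I then set it on the red spindle with the splines meshed, slid it home on the flange and pressed it to the bottom of its travel. I handed the job in at about 11 s with the arm still holding and pressing it.

**Last readings:**
- **Height:** the tool went about 6 mm lower after the cone seated (0.0947 m to 0.0884 m), then stopped moving as the force rose to about 27 N. That is the full switch travel; I backed off a little afterwards.
- **Force:** about 19 N downward, well over the 9 N the spring needs. About 9 N of sideways load remained, which I reduced but did not remove.
- **Stillness and grip:** the arm was still, and the fingers were 47 mm apart on the ribs.
- **Pictures:** the last scene picture shows the cone upright on the flange. In the top picture the mug, glass and strainer bowl look where they were at the start.

**Checks that disagreed or were missing:** the camera fits differed by 1–3 mm: the two cameras disagreed on the spindle, and the cone's position in the grip was uncertain. The cone went on at the first try anyway. I had no direct reading of the switch or of contact between the fingers and the press, so I inferred the switch from the height and force. The finger tips should be about 1 cm above the flange.

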